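# Seat a corked bottle in the V of a one-handed bottle holder

### The job

Make the small amber bottle ready for one-handed opening: lift it onto the wooden plate of the bottle holder, stand it upright in front of the V without touching the blue facings and let go. Then push it firmly but gently into the V until it presses on both blue facings, hold it so for a moment, and leave it there upright and fully home, the hand clear. Go by feel, since the glass must not be forced, and leave the other things where they are.

Things in the scene. Friction and masses are not known exactly. Their poses are not given: they have to be found in the camera images.
- bottle_mid (a point): small round amber-brown glass bottle with a cork: upright cylinder 38 mm across (radius 18.8 mm) and 85 mm tall as touched, 99 mm with the cork, 0.06 to 0.13 kg, loose. The point lies on its axis, 42.5 mm above its foot; z runs up its axis. It swaps places with the two spice jars. Short-fingered grippers take it 45 to 60 mm above its foot.
- holder: fixed base of the bottle holder: slick varnished wooden plate 190 (x) by 150 (y) by 10 mm, origin at the centre of its underside, z up. A rigid white V jaw with blue facings is screwed on it and opens to the holder's -x (the robot's side), symmetric about y = 0. Its wings reach 76 mm above the worktop and 102 mm over all in y, 73 mm inside the mouth.
- jaw_middle (a point): point on the plate's top, holder x = 45 mm, y = 0: the apex of the V when the jaw is at mid-setting (axes as the holder). The jaw was screwed down anywhere up to 9 mm before or behind it along x; this is not measured and must be felt or seen. Wing tips lie 38 mm before the apex; a bottle fully home has its axis 27 mm before it. The holder gives nothing under a push.
- facings (a point): point 42 mm above the worktop over jaw_middle (axes as the holder): mid-height of the two blue facings. They are upright, 45 degrees either side of the x axis, 52 mm long, 13 to 72 mm above the worktop, and slick: a bottle pushed along +x within that height slides on them and centres itself; pushed higher it tips. 8 to 15 N of push seats it (0.7 of it on each if straight); over 25 N the glass may crack.
- stand_spot (a point): point on the plate's top, holder x = -42 mm, y = 0 (axes as the holder): a bottle standing here is clear of the jaw at every setting, with room for open fingers either side in y and behind it.
- spice_green: plain glass spice jar with green herb filling and black cap, 44 mm across, 105 tall; origin at the centre of its foot; a bystander
- spice_beige: plain glass spice jar with beige filling and black cap, 44 mm across, 105 tall; origin at the centre of its foot; a bystander
- tumbler: clear drinking glass, 81 mm across, 91 tall; origin at the centre of its foot; a bystander
- mug: cream mug with handle, 84x123x91 mm; origin at the centre of its foot; a bystander
- salt: glass salt shaker with grey dome top, 44 mm across, 90 tall; origin at the centre of its foot; a bystander
- lemon: yellow lemon, 73x56x55 mm; origin at the middle of its underside; a bystander
- pepper: dark wooden pepper mill, 58 mm across, 170 tall; origin at the centre of its foot; a bystander
Mind the look-alikes: they are no part of the job. There is more than one size of the holder; the job needs the larger.

How it is judged:
By the outcome, as a careful person would: the job done as asked, in the order asked, and still so for the second after the job is handed in, with the robot touching nothing.
It also fails if it takes over 72 s, if anything falls off the work surface, if the arm or the gripper's body presses on something with over 40 N, if the wrist force passes 120 N, or if a joint passes its speed limit or range.

### The arm

A 6-joint arm with a two-finger parallel gripper is mounted at the origin on a cart in front of the work surface, level with it; the furniture and walls round the work are solid. World frame = base frame: x ahead of the robot, y to its left, z up, the work surface at z = 0. Lengths are in m, angles in degrees, forces in N, time in s.
With the tool pointing down it reaches from about 0.35 to 0.875 m from the base axis. Payload 4.2 kg.
Tool frame: the origin (TCP) lies at the centre of the arm's flange, where the gripper is bolted on; the fingertips stand 173 mm ahead of it and the grasp point (between the pads) lies 155 mm ahead of it (env.tips_ahead is the distance from the TCP to the fingertips, in m); z points along the fingers, y is the line along which they close (so a half turn about z gives the same grasp; the last joint's range is limited). The gripper opens to 85 mm and grips with 20 to 120 N. Pads are 22 mm wide; open, the fingers measure 114 mm over their backs; the gripper's body (76 mm by 85 mm) begins 54 mm behind the grasp point. The pads swing forward as they close: fully open they stand 13 mm farther back than shut.
Start: joints at [-51.589, 22.042, 0.453, 0, -68.411, -14.817], TCP at [0.25, -0.573, 0.405] pointing down, gripper open.
Joint ranges: [-179.83, 179.83], [-69.29, 118.12], [-61.27, 80.66], [-181.25, 117.63], [-171.15, -9.14], [-177.46, 177.46]. Speed limits (degrees/s): [159.86, 159.86, 180, 180, 180, 180].

### API

Orientations are given as [roll, pitch, yaw] about the fixed x, y, z axes, in that order (R = Rz(yaw) Ry(pitch) Rx(roll)).
In Python, from plant import telemetry, snapshot, finish_job, boxes_of, env gives the robot as it stands.
- The arm moves only by the shell command python3 -m handwheel 'ROWS' [FORCE]. ROWS is JSON, a list that holds one entry, the list of rows, each a list of 7 numbers: the shift along the tool's x, y, z each as a share of 0.03 m, from -1 to 1, then the turn, a rotation vector about the tool's x, y, z each as a share of 8 degrees, from -1 to 1, then the closure, from 0 (fully open) to 1 (shut). In form: [[[tx, ty, tz, rx, ry, rz, grip], ...]]. A call has 1 to 20 rows; each row shifts and turns the commanded pose from where the row before left it, along the tool's axes as they then stand; what a row does not reach is not made up. A row lasts 1/8 s, in which the tool goes at most 62.5 mm and 10.7 degrees, less where a joint would pass 70% of its speed; a pose out of reach is approached as far as the arm can. A call with a number of a shift or a turn outside -1 to 1 is refused whole. A call with a gripper value outside its range is refused whole. The fingers move at their own pace and stop on an object; FORCE is the grip in N (left out, the last holds). Time passes only in rows, so rows that do not move let the fingers close. It gives the time, the measured TCP pose, the force, the opening and the grip force at its end, in the units of the state.
- telemetry.get_state(): the state, without advancing time (a new reading comes with each control period).
- snapshot(name): name is "scene" or "top" or "wrist"; returns a dict with "image" (400x640x3 uint8, red, green, blue), "fx", "fy", "cx", "cy" (pixels), "D" ([k1, k2, p1, p2, k3] as OpenCV has them; the pictures are not rectified), "R" (3x3) and "t" (3): a world point X has camera coordinates R X + t. Camera axes: x right, y down, z forward; pixel columns grow to the right and rows downward; lengths in m; the calibration is good to about 2 mm. A picture is of the moment at which its call begins. There is no depth.
- finish_job(): hands the job in; it is judged then, once.
Trained networks look in the newest picture that a camera, given by its name, has taken for a name from the list of things; names that differ only in an ending like _2 or _b are one class to them, and where a whole thing is asked for, a point or a joint stands for the part that bears it (a point fixed in the world has none). Each returns a list of dicts, best first, with "conf" (0 to 1); they miss things now and then, are a little off and sometimes report something else, mostly with a low value. They report only what shows in the picture. A call takes as long as a camera call. They do not tell look-alikes from the thing itself.
- boxes_of(camera, query): "bbox" ([left, top, right, bottom] in pixels, round what is visible of it).
The state is a dict: "time_s": time; "q": joint angles; "joint_vel": joint speeds; "tau": joint torques, N m; "position": TCP position; "eef_rot": TCP orientation; "wrist_force": force on the tool from outside, world axes, zero at the start; "ft_torque": the same for the moment, N m; "width": finger opening in m; "grasp_force": force on a finger pad.
Only numpy, scipy, OpenCV 4.12 (cv2) and the standard library are available. Lean on these libraries where they do the work, as an engineer would, in place of code of your own. Each camera call takes 0.05 s, during which the arm holds its last target. There are 200 camera calls.

## Working session

There is one attempt and no reset: what is moved stays moved. The work goes in short steps, Python scripts to look and compute and a shell command to move; the robot and the scene stay as the last step left them, time stands still between calls to the robot, and variables do not carry over. Pictures are saved under pics/ and viewed, at most 10 in all, crops included, and the job is handed in when it is done.

```bash
mkdir -p pics; ls
cat > h.py <<'E'
import numpy as np, cv2
from plant import telemetry, snapshot, finish_job, boxes_of, env
def ray(s,u,v):
    K=np.array([[s['fx'],0,s['cx']],[0,s['fy'],s['cy']],[0,0,1]])
    p=cv2.undistortPoints(np.array([[[u,v]]],float),K,np.array(s['D'],float))[0,0]
    R=np.array(s['R']);t=np.array(s['t'])
    return -R.T@t, R.T@np.array([p[0],p[1],1])
def at(s,u,v,z):
    o,d=ray(s,u,v); return o+d*(z-o[2])/d[2]
def proj(s,X):
    K=np.array([[s['fx'],0,s['cx']],[0,s['fy'],s['cy']],[0,0,1]])
    return cv2.projectPoints(np.array(X,float).reshape(-1,1,3),cv2.Rodrigues(np.array(s['R'],float))[0],np.array(s['t'],float),K,np.array(s['D'],float))[0].reshape(-1,2)
def save(s,n): cv2.imwrite(f'pics/{n}.png',cv2.cvtColor(s['image'],cv2.COLOR_RGB2BGR))
E
python3 - <<'E'
from h import *
print(telemetry.get_state())
for c in('scene','top'):
    s=snapshot(c);save(s,c+'0')
    print(c,-np.array(s['R']).T@s['t'])
    for q in('bottle_mid','holder','spice_green','spice_beige','mug','tumbler','pepper','salt','lemon'):
        for b in boxes_of(c,q)[:3]:
            l,t,r,bo=b['bbox'];print(q,[round(x) for x in b['bbox']],round(b['conf'],2),at(s,(l+r)/2,bo,0).round(3),at(s,(l+r)/2,(t+bo)/2,0.05).round(3))
E
```

```text
pics
{'time_s': 0.0, 'q': array([-5.15910068e+01,  2.20912715e+01,  3.79315125e-01, -3.02852882e-02,
       -6.84107755e+01, -1.48178536e+01]), 'joint_vel': array([-0.06543513,  0.07801087,  0.02476832, -0.00300397, -0.07781865,
        0.08604468]), 'tau': array([-4.16671719e-04, -3.92289126e+01,  1.88400364e+01,  4.18623850e+00,
       -4.66349928e-03,  5.30431166e-08]), 'position': array([ 0.25009384, -0.57255454,  0.40360926]), 'eef_rot': array([ 1.79874151e+02, -4.18798085e-03, -1.56420029e+02]), 'wrist_force': array([-0.32527806,  0.47285928,  0.4574189 ]), 'ft_torque': array([-0.00126765,  0.05811617, -0.00951209]), 'grasp_force': 0.0, 'width': 0.08541244116648909}
scene [ 0.42387089 -0.99594249  0.97216487]
bottle_mid [283, 271, 302, 302] 0.87 [ 0.441 -0.341 -0.   ] [ 0.444 -0.327  0.05 ]
holder [273, 236, 314, 265] 0.95 [ 0.452 -0.216  0.   ] [ 0.454 -0.204  0.05 ]
holder [264, 180, 327, 214] 0.57 [ 0.472 -0.007  0.   ] [0.475 0.021 0.05 ]
spice_green [278, 133, 291, 162] 0.87 [ 0.45   0.272 -0.   ] [0.453 0.295 0.05 ]
spice_green [284, 271, 304, 304] 0.61 [ 0.444 -0.349  0.
[... 943 characters left out ...]
]
holder [336, 214, 372, 261] 0.67 [ 0.38  -0.151  0.   ] [ 0.451 -0.144  0.05 ]
spice_green [200, 228, 220, 239] 0.77 [0.436 0.315 0.   ] [0.45  0.305 0.05 ]
spice_beige [260, 192, 312, 259] 0.73 [0.381 0.068 0.   ] [0.482 0.069 0.05 ]
spice_beige [157, 206, 179, 224] 0.53 [0.483 0.457 0.   ] [0.505 0.443 0.05 ]
tumbler [372, 156, 401, 179] 0.82 [ 0.654 -0.256  0.   ] [ 0.681 -0.247  0.05 ]
pepper [409, 155, 435, 173] 0.81 [ 0.679 -0.376  0.   ] [ 0.696 -0.362  0.05 ]
salt [341, 165, 354, 178] 0.48 [ 0.653 -0.125  0.   ] [ 0.663 -0.12   0.05 ]
lemon [437, 199, 456, 220] 0.56 [ 0.521 -0.457  0.   ] [ 0.548 -0.44   0.05 ]
lemon [259, 196, 314, 262] 0.43 [0.371 0.064 0.   ] [0.472 0.066 0.05 ]
```

View pics/scene0.png

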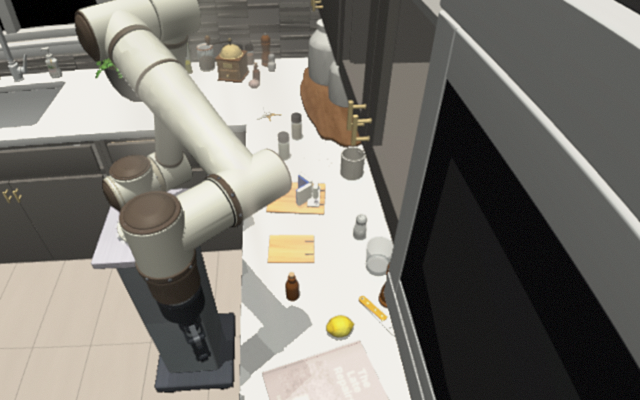

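View pics/top0.png

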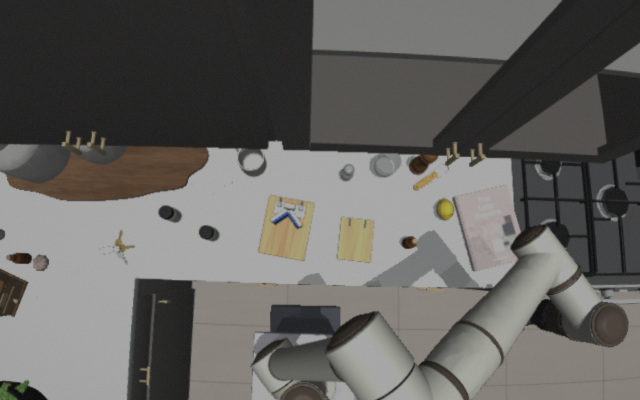

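The amber bottle is at scene (292,287) and top (410,242). The larger holder, with the V, is at scene (295,197) and top (287,227). The small plain plate at top (356,239) is the decoy. Next I'll measure the plate's pose and triangulate the bottle.

Run:
```python
from h import *
s=snapshot('top');im=s['image']
hsv=cv2.cvtColor(im,cv2.COLOR_RGB2HSV)
m=cv2.inRange(hsv,(12,60,90),(30,255,255)); w=np.zeros_like(m); w[185:270,248:325]=m[185:270,248:325]
w=cv2.morphologyEx(w,cv2.MORPH_OPEN,np.ones((3,3)))
cs,_=cv2.findContours(w,cv2.RETR_EXTERNAL,cv2.CHAIN_APPROX_NONE)
c=np.vstack([k for k in cs if cv2.contourArea(k)>40])[:,0]
h=cv2.convexHull(c)[:,0]
P=np.array([at(s,u,v,0.01)[:2] for u,v in h])
r=cv2.minAreaRect(P.astype(np.float32)*1000);print(r,cv2.boxPoints(r))
# blue
b=cv2.inRange(hsv,(100,90,40),(130,255,255));b[:, :248]=0;b[:,325:]=0;b[:185]=0;b[270:]=0
ys,xs=np.nonzero(b);print('blue',[(x,y,*at(s,x,y,0.072)[:2].round(3)) for x,y in zip(xs,ys)][::6])
a=at(s,409.5,242.5,0.09)
S=snapshot('scene'); print('bottle top-cam',a,at(S,292.5,273,0.099),at(S,292.5,300,0.0))
o1,d1=ray(s,409.5,242.5);o2,d2=ray(S,292.5,286)
k=np.linalg.lstsq(np.c_[d1,-d2],o2-o1,rcond=None)[0];print('tri',o1+k[0]*d1,o2+k[1]*d2)
A=cv2.resize(im[180:275,245:330],None,fx=5,fy=5,interpolation=cv2.INTER_CUBIC)
B=cv2.resize(S['image'][165:225,255:335],(425,319),interpolation=cv2.INTER_CUBIC)
C=np.zeros((475,425+0,3),np.uint8);C[:319]=B
cv2.imwrite('pics/v1.png',np.hstack([A[:475,:425],C])[:,:800,::-1][:, :])
```

```text
((482.61663818359375, 71.4126205444336), (147.37881469726562, 187.5347900390625), 81.56854248046875) [[379.05786   12.26841 ]
 [564.5658   -15.229099]
 [586.1754   130.55682 ]
 [400.66748  158.05434 ]]
blue [(np.int64(285), np.int64(213), np.float64(0.519), np.float64(0.073)), (np.int64(284), np.int64(214), np.float64(0.516), np.float64(0.075)), (np.int64(282), np.int64(215), np.float64(0.513), np.float64(0.081)), (np.int64(288), np.int64(215), np.float64(0.513), np.float64(0.063)), (np.int64(283), np.int64(216), np.float64(0.51), np.float64(0.078)), (np.int64(279), np.int64(217), np.float64(0.506), np.float64(0.09)), (np.int64(290), np.int64(217), np.float64(0.507), np.float64(0.057)), (np.int64(282), np.int64(218), np.float64(0.503), np.float64(0.081)), (np.int64(279), np.int64(219), np.float64(0.5), np.float64(0.09)), (np.int64(275), np.int64(220), np.float64(0.497), np.float64(0.102)), (np.int64(293), np.int64(220), np.float64(0.498), np.float64(0.047)), (np.int64(277), np.int64(221), np.float64(0.494), np.float64(0.096)), (np.int64(275), np.int64(222), np.float64(0.49), np.float64(0.102)), (np.int64(295), np.int64(223), np.float64(0.489), np.float64(0.041)), (np.int64(297), np.int64(225), np.float64(0.483), np.float64(0.034))]
bottle top-cam [ 0.43782375 -0.30789352  0.09      ] [ 0.44446677 -0.32126055  0.099     ] [ 0.44078537 -0.33577827  0.        ]
tri [ 0.44167504 -0.32017576  0.04163846] [ 0.4429762  -0.32009732  0.04172215]
```

Run:
```python
import cv2
i=cv2.imread('pics/v1.png');cv2.imwrite('pics/v1b.png',cv2.resize(i,(780,436)))
```

```text
(no output)
```

View pics/v1b.png

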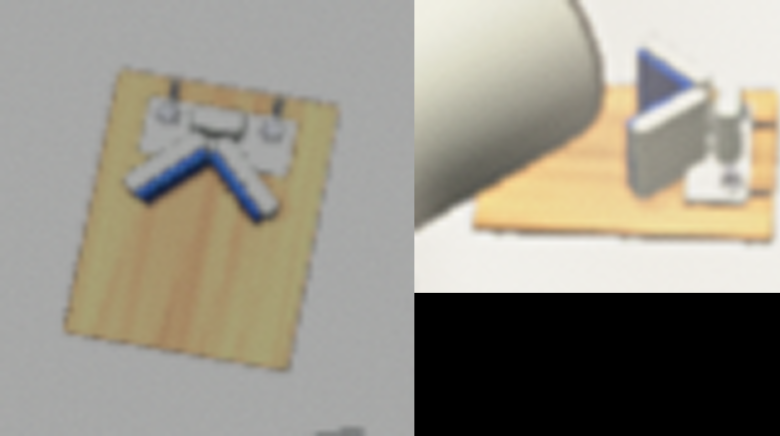

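The larger holder is centred near (0.483, 0.071) with yaw about -8.4°, and the V apex looks to be on the near side of mid-setting. The bottle is near (0.442, -0.320). I'll turn the hand to holder axes and go above the bottle.

```bash
python3 -m handwheel '[[[0,0,0,0,0,1,0],[0,0,0,0,0,1,0],[0,0,0,0,0,1,0],[0,0,0,0,0,1,0],[-0.51,0.93,0,0,0,0,0],[-0.51,0.93,0,0,0,0,0],[-0.51,0.93,0,0,0,0,0],[-0.51,0.93,0,0,0,0,0],[-0.51,0.93,0,0,0,0,0],[-0.51,0.93,0,0,0,0,0],[-0.51,0.93,0,0,0,0,0],[-0.51,0.93,0,0,0,0,0],[-0.51,0.93,0,0,0,0,0],[-0.51,0.93,0,0,0,0,0],[0,0,0.5,0,0,0,0],[0,0,0,0,0,0,0],[0,0,0,0,0,0,0]]]' 25
cat >> h.py <<'E'
def st():
    s=telemetry.get_state();print('t',round(s['time_s'],2),'p',s['position'].round(4),'rot',s['eef_rot'].round(2),'F',s['wrist_force'].round(2),'M',s['ft_torque'].round(2),'w',round(s['width'],4),'g',round(s['grasp_force'],1));return s
E
python3 - <<'E'
from h import *
st();s=snapshot('wrist');save(s,'w1');print(-np.array(s['R']).T@s['t'],np.array(s['R']))
for b in boxes_of('wrist','bottle_mid'):
    l,t,r,bo=b['bbox'];print(b,[at(s,(l+r)/2,(t+bo)/2,z).round(3) for z in(.05,.099)])
print(proj(s,[[.442,-.32,0],[.442,-.32,.099]]))
E
```

```text
time_s: 3.22
position: [0.4419, -0.3198, 0.3896]
eef_rot: [-180.0, -0.0, 171.5]
wrist_force: [1.0, 0.5, 1.2]
width: 0.0852
grasp_force: 0.0
t 3.23 p [ 0.4419 -0.3198  0.3896] rot [-1.7999e+02 -3.0000e-02  1.7154e+02] F [1.01 0.47 1.2 ] M [ 0.06 -0.03  0.05] w 0.0852 g 0.0
[ 0.37531513 -0.30907496  0.358496  ] [[ 0.14770504  0.98903091 -0.00103934]
 [ 0.9520321  -0.14189462  0.27111031]
 [ 0.267989   -0.04103384 -0.96254772]]
{'bbox': [294.7, 154.4, 336.4, 205.5], 'conf': 0.63} [array([ 0.443, -0.319,  0.05 ]), array([ 0.432, -0.318,  0.099])]
[[314.6695029  169.62674526]
 [314.35772814 192.06031376]]
```

View pics/w1.png

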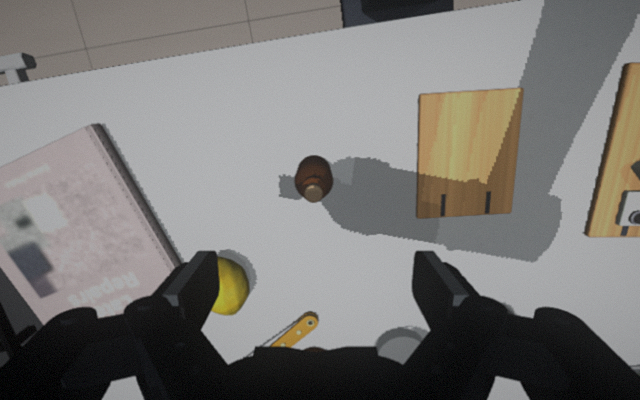

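The wrist view shows the bottle at (314,180), with its cork at (314,193). That matches my projection, so the hand is centred. I'll descend and grip.

```bash
python3 -m handwheel '[[[0,0,0.75,0,0,0,0],[0,0,0.75,0,0,0,0],[0,0,0.75,0,0,0,0],[0,0,0.75,0,0,0,0],[0,0,0.75,0,0,0,0],[0,0,0.75,0,0,0,0],[0,0,0.75,0,0,0,0],[0,0,0.75,0,0,0,0],[0,0,0,0,0,0,0],[0,0,0,0,0,0,0.2],[0,0,0,0,0,0,0.4],[0,0,0,0,0,0,0.5],[0,0,0,0,0,0,0.6],[0,0,0,0,0,0,0.7],[0,0,0,0,0,0,0.7],[0,0,0,0,0,0,0.7],[0,0,0,0,0,0,0.7]]]' 25
```

```text
time_s: 5.45
position: [0.4426, -0.3192, 0.2106]
eef_rot: [-180.0, 0.1, 171.6]
wrist_force: [-0.5, -0.6, 6.3]
width: 0.0369
grasp_force: 25.0
```

```bash
python3 -m handwheel '[[[0,0,-0.3,0,0,0,0.7],[0,0,-0.6,0,0,0,0.7],[0,0,-0.8,0,0,0,0.7],[0,0,-0.8,0,0,0,0.7],[0,0,-0.5,0,0,0,0.7],[0,0,0,0,0,0,0.7]]]'
python3 -m handwheel '[[[0.14,0.4,0,0,0,0,0.7],[0.14,0.7,0,0,0,0,0.7],[0.14,0.9,0,0,0,0,0.7],[0.14,1,0,0,0,0,0.7],[0.14,1,0,0,0,0,0.7],[0.14,1,0,0,0,0,0.7],[0.14,1,0,0,0,0,0.7],[0.14,1,0,0,0,0,0.7],[0.14,1,0,0,0,0,0.7],[0.14,1,0,0,0,0,0.7],[0.14,1,0,0,0,0,0.7],[0.14,1,0,0,0,0,0.7],[0.14,1,0,0,0,0,0.7],[0.14,0.6,0,0,0,0,0.7],[0,0.5,0,0,0,0,0.7],[0,0,0,0,0,0,0.7],[0,0,0,0,0,0,0.7]]]'
python3 - <<'E'
from h import *
st();s=snapshot('wrist');save(s,'w2')
s=snapshot('scene');save(s,'s2')
E
```

```text
time_s: 6.2
position: [0.4424, -0.3191, 0.3006]
eef_rot: [-180.0, 0.1, 171.6]
wrist_force: [-0.8, 0.5, -1.3]
width: 0.0369
grasp_force: 25.2
time_s: 8.32
position: [0.4414, 0.0779, 0.2994]
eef_rot: [-180.0, -0.1, 171.6]
wrist_force: [-0.6, -0.4, -0.5]
width: 0.0373
grasp_force: 25.3
t 8.32 p [0.4414 0.0779 0.2994] rot [-1.7997e+02 -5.0000e-02  1.7156e+02] F [-0.58 -0.42 -0.54] M [-0.02  0.05  0.01] w 0.0373 g 25.3
```

View pics/w2.png

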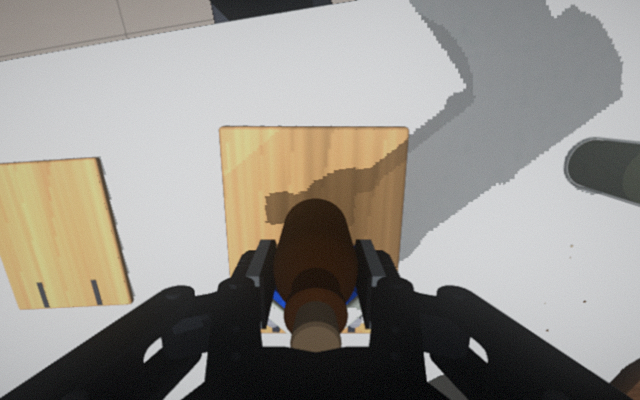

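The bottle hangs upright in the grip over the plate. The plate's near edge runs from (220,127) to (408,127), which I'll use to check the holder pose.

Run:
```python
from h import *
s=snapshot('wrist')
a,b=at(s,220,127,.01),at(s,408,126.5,.01);c=(a+b)/2
d=(a-b)[:2];yaw=np.arctan2(d[1],d[0])-np.pi/2
if abs(yaw)>1:yaw+=np.pi
x=np.array([np.cos(yaw),np.sin(yaw)]);print(a,b,np.linalg.norm(d),np.degrees(yaw))
print('centre',c[:2]+.095*x,'stand',c[:2]+.053*x)
```

```text
[0.37899039 0.01282678 0.01      ] [0.40012628 0.15698563 0.01      ] 0.14570004010912463 -8.341008894292544
centre [0.48355344 0.07112509] stand [0.44199771 0.07721779]
```

```bash
python3 -m handwheel '[[[0,0,0.5,0,0,0,0.7],[0,0,0.6,0,0,0,0.7],[0,0,0.6,0,0,0,0.7],[0,0,0.5,0,0,0,0.7],[0,0,0.2,0,0,0,0.7],[0,0,0,0,0,0,0.7],[0,0,0,0,0,0,0.7]]]'
python3 -m handwheel '[[[0,0,0.08,0,0,0,0.7],[0,0,0,0,0,0,0.7]]]'
python3 -m handwheel '[[[0,0,0.05,0,0,0,0.7],[0,0,0,0,0,0,0.7]]]'
```

```text
time_s: 9.35
position: [0.4419, 0.0783, 0.2283]
eef_rot: [180.0, 0.1, 171.6]
wrist_force: [-0.7, 0.7, -0.9]
width: 0.037
grasp_force: 25.2
time_s: 9.6
position: [0.4416, 0.0783, 0.2254]
eef_rot: [180.0, 0.0, 171.6]
wrist_force: [-0.0, 0.0, -0.7]
width: 0.0373
grasp_force: 25.2
time_s: 9.85
position: [0.4416, 0.0783, 0.2237]
eef_rot: [-180.0, -0.0, 171.6]
wrist_force: [0.5, -0.0, -0.7]
width: 0.0372
grasp_force: 25.2
```

```bash
python3 -m handwheel '[[[0,0,0.05,0,0,0,0.7],[0,0,0,0,0,0,0.7]]]'
python3 -m handwheel '[[[0,0,0.04,0,0,0,0.7],[0,0,0,0,0,0,0.7]]]'
```

```text
time_s: 10.1
position: [0.4416, 0.0783, 0.2222]
eef_rot: [-180.0, -0.0, 171.6]
wrist_force: [0.5, -1.3, -0.8]
width: 0.0371
grasp_force: 25.2
time_s: 10.35
position: [0.4416, 0.0783, 0.221]
eef_rot: [-180.0, -0.0, 171.6]
wrist_force: [0.1, 0.2, -0.8]
width: 0.0371
grasp_force: 25.2
```

```bash
python3 -m handwheel '[[[0,0,0.04,0,0,0,0.7],[0,0,0,0,0,0,0.7]]]'
python3 -m handwheel '[[[0,0,0.03,0,0,0,0.7],[0,0,0,0,0,0,0.7]]]'
```

```text
time_s: 10.6
position: [0.4417, 0.0783, 0.2205]
eef_rot: [-180.0, 0.0, 171.6]
wrist_force: [-1.4, -0.8, 4.3]
width: 0.0371
grasp_force: 25.8
time_s: 10.85
position: [0.4418, 0.0783, 0.2205]
eef_rot: [-180.0, 0.0, 171.6]
wrist_force: [-3.8, 0.2, 13.1]
width: 0.0369
grasp_force: 26.5
```

```bash
python3 -m handwheel '[[[0,0,-0.05,0,0,0,0.7],[0,0,0,0,0,0,0.5],[0,0,0,0,0,0,0.4],[0,0,0,0,0,0,0.3],[0,0,0,0,0,0,0.2],[0,0,0,0,0,0,0],[0,0,0,0,0,0,0],[0,0,-0.2,0,0,0,0],[0,0,-0.6,0,0,0,0],[0,0,-0.8,0,0,0,0],[0,0,-0.8,0,0,0,0],[0,0,-0.8,0,0,0,0],[0,0,-0.4,0,0,0,0],[0,0,0,0,0,0,0],[0,0,0,0,0,0,0]]]'
python3 - <<'E'
from h import *
st();s=snapshot('wrist');save(s,'w3')
for b in boxes_of('wrist','bottle_mid'):
    l,t,r,bo=b['bbox'];print(b,[at(s,(l+r)/2,(t+bo)/2,z).round(3) for z in(.06,.109)])
print(proj(s,[[.4417,.0783,.01],[.4417,.0783,.109]]))
E
```

```text
time_s: 12.72
position: [0.4413, 0.0781, 0.3277]
eef_rot: [-179.9, -0.1, 171.6]
wrist_force: [0.0, -0.4, -0.7]
width: 0.0857
grasp_force: 0.0
t 12.72 p [0.4413 0.0781 0.3277] rot [-1.7995e+02 -9.0000e-02  1.7158e+02] F [ 0.02 -0.43 -0.72] M [0.02 0.02 0.01] w 0.0857 g 0.0
{'bbox': [294.4, 165.4, 342.8, 236.5], 'conf': 0.77} [array([0.442, 0.081, 0.06 ]), array([0.428, 0.082, 0.109])]
[[315.21480577 185.12634857]
 [314.94393743 222.61194795]]
```

View pics/w3.png

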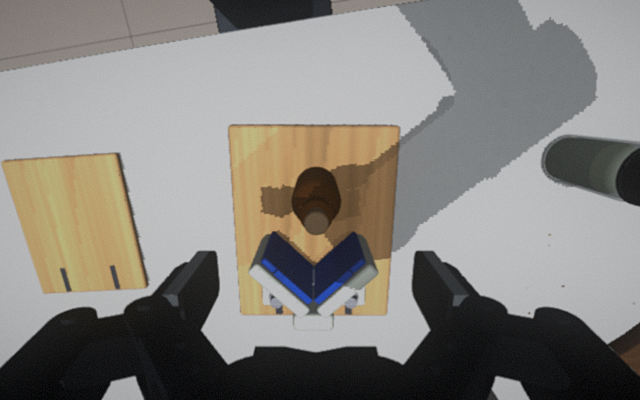

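The bottle stands upright and free at (316,200), in line with the V apex at (315,303). I'll back off, shut the fingers and tilt the tips slightly forward.

```bash
python3 -m handwheel '[[[0.57,0,0,0,0,0,0.2],[0.57,0,0,0,0,0,0.5],[0.57,0,0,0,0,0,0.8],[0.57,0,0,0,0,0,1],[0.57,0,0,0,0,0,1],[0,0,0,0,-0.75,0,1],[0,0,0,0,-0.75,0,1],[0,0,0,0,0,0,1],[0,0,0,0,0,0,1]]]'
python3 - <<'E'
from h import *
from scipy.spatial.transform import Rotation as Ro
s=st();R=Ro.from_euler('xyz',s['eef_rot'],degrees=True).as_matrix()
y=np.radians(-8.4);X=np.array([np.cos(y),np.sin(y)]);Y=np.array([-X[1],X[0]])
tip=s['position']+R@[0,0,env.tips_ahead];front=tip+R@[-.011,0,0]
for p in(tip,front):d=p[:2]-[.4832,.0714];print(d@X,d@Y,p[2])
b=np.array([.4417,.0783])-[.4832,.0714];print('bottle',b@X,b@Y)
w=snapshot('wrist')
for z in(.076,.072):
  for v in(299,303): d=at(w,315,v,z);print(0)
E
```

```text
time_s: 13.95
position: [0.357, 0.091, 0.3288]
eef_rot: [180.0, 12.0, 171.6]
wrist_force: [0.5, 0.2, 0.1]
width: 0.0001
grasp_force: 0.0
t 13.95 p [0.357  0.091  0.3288] rot [179.95  11.95 171.58] F [0.55 0.18 0.07] M [0.05 0.45 0.02] w 0.0001 g 0.0
-0.09184621753294714 0.0011137315390825058 0.15917786021495378
-0.08108462946082398 0.0011102350920976591 0.1614556244566598
bottle -0.042062774715044694 0.0007635334121045218
0
0
0
0
```

```bash
python3 -m handwheel '[[[0.14,0,0.67,0,0,0,1],[0.14,0,0.67,0,0,0,1],[0.14,0,0.67,0,0,0,1],[0.14,0,0.67,0,0,0,1],[0.14,0,0.67,0,0,0,1],[0.14,0,0.67,0,0,0,1],[0,0,0,0,0,0,1],[0,0,0,0,0,0,1]]]'
python3 -m handwheel '[[[-0.2,0,0.04,0,0,0,1],[-0.2,0,0.04,0,0,0,1],[0,0,0,0,0,0,1]]]'
python3 - <<'E'
from h import *
st();s=snapshot('wrist');save(s,'w4')
E
```

```text
time_s: 15.0
position: [0.3679, 0.092, 0.2185]
eef_rot: [-180.0, 10.9, 171.6]
wrist_force: [-0.4, -0.3, -0.1]
width: -0.0002
grasp_force: 0.0
time_s: 15.38
position: [0.3804, 0.0906, 0.2185]
eef_rot: [180.0, 10.9, 171.6]
wrist_force: [1.0, -0.7, -0.5]
width: -0.0003
grasp_force: 0.0
t 15.38 p [0.3804 0.0906 0.2185] rot [179.97  10.91 171.58] F [ 0.96 -0.69 -0.54] M [ 0.05  0.38 -0.03] w -0.0003 g 0.0
```

View pics/w4.png

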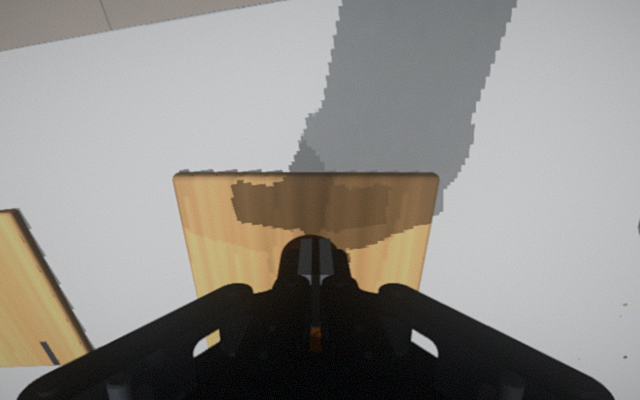

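The hand sits just behind the bottle: shut fingers at (316,260), tips about 49 mm above the worktop. That is inside the facings' height, so I'll push in small steps and watch the force.

```bash
python3 -m handwheel '[[[-0.1,0,0.02,0,0,0,1],[-0.1,0,0.02,0,0,0,1],[-0.1,0,0.02,0,0,0,1],[-0.1,0,0.02,0,0,0,1],[0,0,0,0,0,0,1]]]'
python3 -m handwheel '[[[-0.1,0,0.02,0,0,0,1],[-0.1,0,0.02,0,0,0,1],[-0.1,0,0.02,0,0,0,1],[-0.1,0,0.02,0,0,0,1],[0,0,0,0,0,0,1]]]'
python3 - <<'E'
from h import *
st();s=snapshot('top');S=snapshot('scene')
cv2.imwrite('pics/p5.png',np.hstack([cv2.resize(s['image'][180:275,245:330],(400,447),interpolation=2),cv2.resize(S['image'][165:225,255:335],(400,447),interpolation=2)])[:,:,::-1])
E
```

```text
time_s: 16.05
position: [0.3922, 0.0886, 0.2181]
eef_rot: [-180.0, 10.9, 171.6]
wrist_force: [0.1, 1.0, -0.3]
width: -0.0002
grasp_force: 0.0
time_s: 16.68
position: [0.4043, 0.0868, 0.2181]
eef_rot: [-180.0, 10.9, 171.6]
wrist_force: [-0.7, -0.3, -0.4]
width: -0.0002
grasp_force: 0.0
t 16.68 p [0.4043 0.0868 0.2181] rot [-179.99   10.87  171.58] F [-0.75 -0.31 -0.36] M [0.06 0.41 0.01] w -0.0002 g 0.0
```

View pics/p5.png

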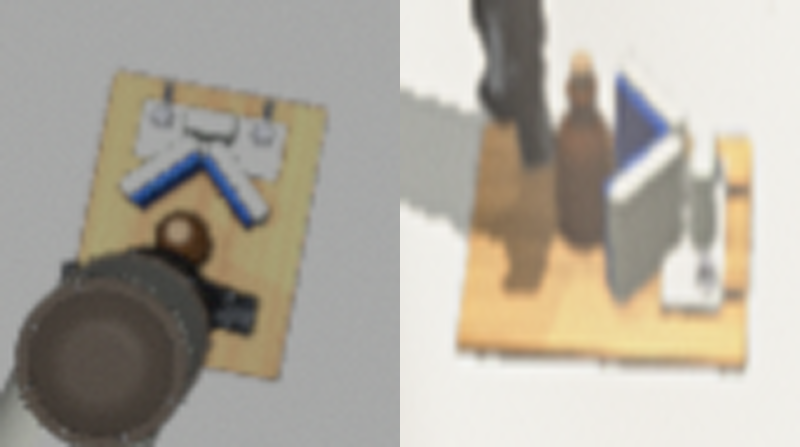

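The bottle is upright ahead of the finger, between the wing tips (left panel (182,232), right panel (580,180)), and not yet in contact with the V. I'll carry on.

```bash
python3 -m handwheel '[[[-0.1,0,0.02,0,0,0,1],[-0.1,0,0.02,0,0,0,1],[-0.1,0,0.02,0,0,0,1],[-0.1,0,0.02,0,0,0,1],[0,0,0,0,0,0,1]]]'
python3 -m handwheel '[[[-0.07,0,0.013,0,0,0,1],[-0.07,0,0.013,0,0,0,1],[0,0,0,0,0,0,1]]]'
python3 -m handwheel '[[[-0.07,0,0.013,0,0,0,1],[0,0,0,0,0,0,1]]]'
python3 -m handwheel '[[[-0.07,0,0.013,0,0,0,1],[0,0,0,0,0,0,1]]]'
```

```text
time_s: 17.4
position: [0.4164, 0.085, 0.2179]
eef_rot: [-180.0, 10.9, 171.6]
wrist_force: [0.3, -0.1, 1.0]
width: 0.0004
grasp_force: 0.0
time_s: 17.77
position: [0.4206, 0.0844, 0.218]
eef_rot: [-180.0, 10.9, 171.6]
wrist_force: [0.8, -0.8, -0.1]
width: 0.0001
grasp_force: 0.0
time_s: 18.02
position: [0.4226, 0.084, 0.218]
eef_rot: [-180.0, 10.9, 171.6]
wrist_force: [-0.6, 0.4, -0.2]
width: -0.0001
grasp_force: 0.0
time_s: 18.27
position: [0.4248, 0.0837, 0.218]
eef_rot: [-180.0, 10.9, 171.6]
wrist_force: [-0.4, 0.5, -0.6]
width: -0.0003
grasp_force: 0.0
```

```bash
python3 -m handwheel '[[[-0.07,0,0.013,0,0,0,1],[0,0,0,0,0,0,1]]]'
python3 -m handwheel '[[[-0.05,0,0.01,0,0,0,1],[0,0,0,0,0,0,1]]]'
python3 -m handwheel '[[[-0.03,0,0.006,0,0,0,1],[0,0,0,0,0,0,1]]]'
python3 -m handwheel '[[[-0.03,0,0.006,0,0,0,1],[0,0,0,0,0,0,1]]]'
```

```text
time_s: 18.52
position: [0.4269, 0.0834, 0.218]
eef_rot: [-180.0, 10.9, 171.6]
wrist_force: [-0.2, 0.1, -0.3]
width: 0.0001
grasp_force: 0.0
time_s: 18.77
position: [0.4281, 0.083, 0.2179]
eef_rot: [-180.0, 10.8, 171.6]
wrist_force: [-0.9, -0.2, 0.3]
width: 0.0002
grasp_force: 0.4
time_s: 19.02
position: [0.4287, 0.0826, 0.2178]
eef_rot: [-179.9, 10.8, 171.6]
wrist_force: [-2.4, -0.3, 2.5]
width: 0.0002
grasp_force: 1.5
time_s: 19.27
position: [0.4293, 0.0822, 0.2177]
eef_rot: [-179.9, 10.8, 171.6]
wrist_force: [-4.8, -0.0, 2.5]
width: 0.0003
grasp_force: 2.5
```

```bash
python3 -m handwheel '[[[-0.03,-0.02,0.006,0,0,0,1],[0,0,0,0,0,0,1]]]'
python3 -m handwheel '[[[-0.03,-0.02,0.006,0,0,0,1],[0,0,0,0,0,0,1]]]'
python3 - <<'E'
from h import *
st();s=snapshot('top');S=snapshot('scene')
cv2.imwrite('pics/p6.png',np.hstack([cv2.resize(s['image'][200:245,260:315],(400,447),interpolation=2),cv2.resize(S['image'][165:225,255:335],(400,447),interpolation=2)])[:,:,::-1])
E
```

```text
time_s: 19.52
position: [0.43, 0.0814, 0.2177]
eef_rot: [-179.8, 10.7, 171.6]
wrist_force: [-6.8, -0.3, 4.3]
width: -0.0
grasp_force: 2.8
time_s: 19.77
position: [0.4306, 0.0805, 0.2176]
eef_rot: [-179.8, 10.7, 171.6]
wrist_force: [-5.7, -0.0, 4.4]
width: -0.0004
grasp_force: 3.0
t 19.77 p [0.4306 0.0805 0.2176] rot [-179.82   10.72  171.55] F [-5.74 -0.01  4.4 ] M [-0.27  1.87 -0.15] w -0.0004 g 3.0
```

View pics/p6.png

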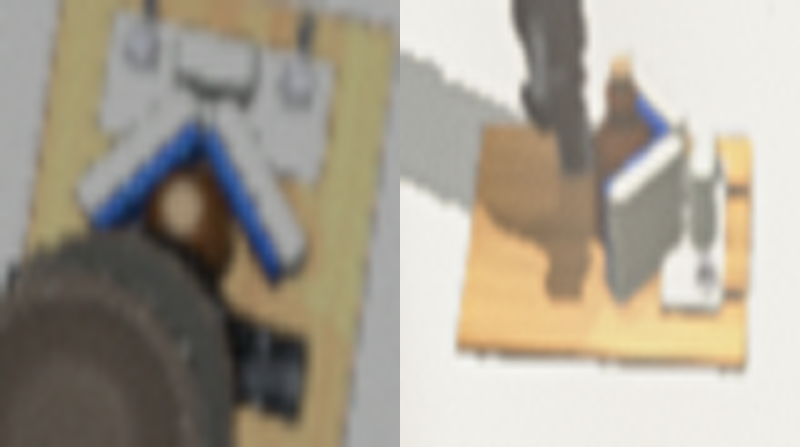

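The bottle is upright inside the V. It bears on the left (+y) facing, with a small gap still at the right (left panel, (190,205)). I'll keep easing in, following it toward -y.

```bash
python3 -m handwheel '[[[-0.03,-0.03,0.006,0,0,0,1],[0,0,0,0,0,0,1]]]'
python3 -m handwheel '[[[-0.03,-0.03,0.006,0,0,0,1],[0,0,0,0,0,0,1]]]'
python3 -m handwheel '[[[-0.03,-0.0,0.006,0,0,0,1],[0,0,0,0,0,0,1]]]'
```

```text
time_s: 20.12
position: [0.4314, 0.0795, 0.2175]
eef_rot: [-179.8, 10.7, 171.6]
wrist_force: [-6.1, -0.5, 4.4]
width: 0.0
grasp_force: 2.9
time_s: 20.38
position: [0.4316, 0.0788, 0.2175]
eef_rot: [-179.9, 10.7, 171.6]
wrist_force: [-12.6, 4.9, 7.9]
width: 0.0
grasp_force: 6.4
time_s: 20.62
position: [0.4319, 0.0788, 0.2174]
eef_rot: [-179.8, 10.7, 171.7]
wrist_force: [-17.1, 7.9, 11.0]
width: -0.0002
grasp_force: 9.3
```

The force has jumped and forward motion has stopped, so the bottle is home on both facings. I'll ease off the sideways component, then hold at about 12 N.

```bash
python3 -m handwheel '[[[0.015,0.025,-0.003,0,0,0,1],[0,0,0,0,0,0,1],[0,0,0,0,0,0,1]]]'; python3 -m handwheel '[[[0,0,0,0,0,0,1],[0,0,0,0,0,0,1]]]'
```

```text
time_s: 21.0
position: [0.4318, 0.0792, 0.2174]
eef_rot: [-179.8, 10.7, 171.6]
wrist_force: [-13.9, 2.3, 8.8]
width: -0.0
grasp_force: 6.8
time_s: 21.25
position: [0.4318, 0.0792, 0.2174]
eef_rot: [-179.8, 10.7, 171.6]
wrist_force: [-13.1, 3.5, 8.8]
width: 0.0001
grasp_force: 6.8
```

```bash
python3 -m handwheel '[[[0,0,0,0,0,0,1],[0,0,0,0,0,0,1],[0,0,0,0,0,0,1],[0,0,0,0,0,0,1],[0,0,0,0,0,0,1],[0,0,0,0,0,0,1],[0,0,0,0,0,0,1],[0,0,0,0,0,0,1],[0,0,0,0,0,0,1],[0,0,0,0,0,0,1],[0,0,0,0,0,0,1],[0,0,0,0,0,0,1]]]'
python3 -m handwheel '[[[0.03,0,-0.006,0,0,0,1],[0.03,0,-0.006,0,0,0,1],[0.05,0,-0.01,0,0,0,1],[0.1,0,-0.02,0,0,0,1],[0.2,0,-0.04,0,0,0,1],[0.4,0,-0.08,0,0,0,1],[0.4,0,-0.08,0,0,0,1],[0,0,-0.5,0,0,0,1],[0,0,-0.8,0,0,0,1],[0,0,-0.8,0,0,0,1],[0,0,-0.8,0,0,0,1],[0,0,-0.8,0,0,0,1],[0.5,0,0,0,0.7,0,1],[0.5,0,0,0,0.65,0,1],[0,0,0,0,0,0,1],[0,0,0,0,0,0,1],[0,0,0,0,0,0,1]]]'
python3 - <<'E'
from h import *
st();w=snapshot('wrist');s=snapshot('top');S=snapshot('scene')
r=lambda i:cv2.resize(i,(400,300),interpolation=2)
cv2.imwrite('pics/f7.png',np.vstack([np.hstack([r(s['image'][195:240,258:318]),r(S['image'][165:225,255:335])]),np.hstack([r(w['image'][150:390,160:480]),r(s['image'])])])[:,:,::-1])
E
```

```text
time_s: 22.75
position: [0.4318, 0.0791, 0.2174]
eef_rot: [-179.8, 10.7, 171.6]
wrist_force: [-13.3, 3.2, 9.3]
width: 0.0
grasp_force: 6.8
time_s: 24.88
position: [0.3473, 0.0927, 0.3229]
eef_rot: [-179.9, 0.1, 171.6]
wrist_force: [-0.4, -0.5, 0.0]
width: -0.0
grasp_force: 0.0
t 24.88 p [0.3473 0.0927 0.3229] rot [-1.7994e+02  1.0000e-01  1.7159e+02] F [-0.42 -0.51  0.04] M [ 0.04 -0.04 -0.02] w -0.0 g 0.0
```

View pics/f7.png

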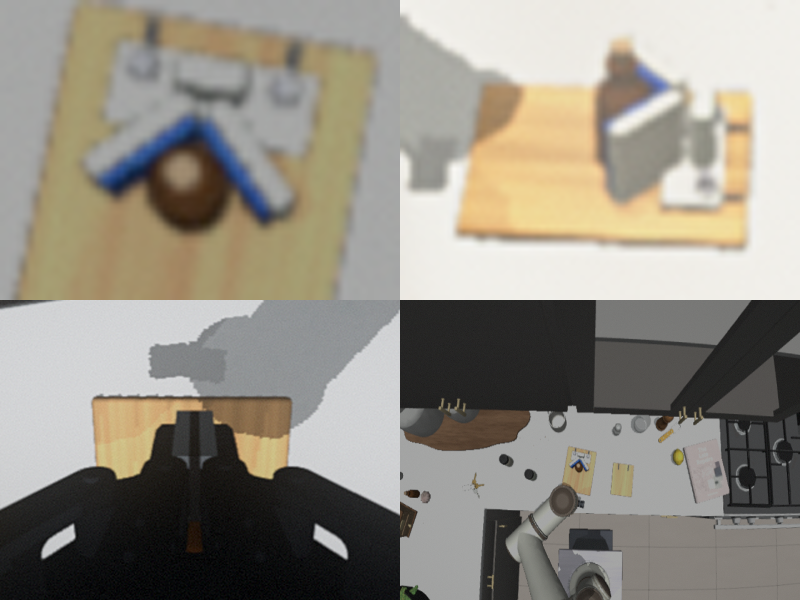

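The bottle stands upright between both facings (top-left panel, (188,190)) and the hand is clear. Its position works out at holder x about 10 mm, y about 0, which matches fully home for the jaw apex I saw at about 37 mm. The bystanders are undisturbed.

```bash
python3 -c "
from plant import finish_job
print(finish_job())"
```

```text
the job is handed in; nothing more can be done
None
```

The job is handed in: the amber bottle stands upright and fully home in the V of the larger holder, held there at about 13 N for 1.5 s (brief peak about 18 N along the push, 22 N total at the wrist), with the hand clear and the other things where they were.

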